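# Fit the last post and spacer to the stacking document tray

## Task

One corner of the document tray still lacks its post. Pull the steel pin out of the desk tidy, put its foot down through the eye of the bare corner and sweep it about until it drops into the blind hole hidden below, fully home. Then slip the loose aluminium sleeve over the standing pin so that it rests flat on the corner like those on the other three, and leave the cactus pot and the hole punch where they are.

Things in the scene. Friction and masses are not known exactly. Their poses are not given: they have to be found in the camera images.
- pin: Plain steel pin, 12 mm diameter, 95 mm long, foot chamfered, about 80 g. Origin at the centre of its foot, z along it to its top. It starts upright in the hole at one end of the desk tidy, foot 20 mm above the counter, top 115 mm above it (45 mm above the tidy). That hole is 50 mm deep with about 2.5 mm of play: lift it straight up. It swivels in a weak grip.
- tray_eye (a point): Centre of the round eye (24 mm diameter) in the top face of the bare corner housing, 95 mm above the counter; axes are the tray's (z up). The top face is 46 mm square, 8 mm thick; below it the housing is hollow. When the pin is fully home, 45 mm of it stands above this face.
- tray_well (a point): Point straight under the eye's centre on the level floor inside the bare corner, 65 mm above the counter. In this floor is one blind hole for the pin: 13.6 mm wide, chamfered, 20 mm deep. Its axis lies 2 to 5 mm from this point in an unknown direction, hidden in the dark: feel for it by sweeping the pin's foot over the floor under light pressure (about 5 N).
- tray: Clear acrylic document tray, two tiers stacked, for A4 sheets lying crosswise, fixed; about 250 x 386 mm, origin under its centre on the counter, its open front facing -x. Grey corner housings 95 mm high at x = +-105 mm, y = +-170 mm. The corner at x = -105, y = +170 mm is bare; the other three carry a post (45 mm above the housing) with a sleeve round it.
- sleeve: Loose aluminium spacer sleeve (tube) standing on the counter: outer diameter 32 mm, bore 18 mm, 34 mm high, 45 g. Origin at the centre of its lower face, z along its axis.
- tidy: Red plastic desk tidy, fixed, 80 x 160 mm, 70 mm high; origin under the centre, long side along its y. The pin's hole is at y = -60 mm; pens 125 mm high stand at y = +45 to +66 mm.
- cactus: Bystander: white ceramic pot 84 mm wide, 75 mm high, with a cactus up to 118 mm high, loose. Origin at the centre of its underside.
- punch: Bystander: steel two-hole punch 100 x 120 mm, 67 mm high, loose. Origin at the centre of its underside.
Mind the look-alikes: they are no part of the job. Several things look just like the sleeve: the one meant starts farthest to the robot's left.

How it is judged (in metres and radians):
On the way, in this order (a step that is already met when the one before it is completed fails the run):
1. the pin stands fully home in the hidden hole of the bare corner (z of pin in the frame of tray_eye below -0.046 m and horizontal distance between pin and tray_eye below 0.009 m and angle between pin's own z axis and vertical below 0.15 rad), for 0.2 s.
2. the sleeve sits round the pin, flat on the corner (z of sleeve in the frame of tray_eye below 0.003 m and horizontal distance between sleeve and pin below 0.009 m and angle between sleeve's own z axis and vertical below 0.09 rad), for 0.2 s.
At the end, for the whole second after the job is handed in: Pin in the hidden hole: foot over 46 mm below the corner's top face (hole bottom 50), within 9 mm of the eye's axis, within 0.15 rad of upright. Sleeve round it: centre within 9 mm of the pin's, lower face within 3 mm of the top face, within 0.09 rad of level. Both at rest (all of step 1 and all of step 2 and z of sleeve in the frame of tray_eye above -0.003 m and linear speed of each of pin, sleeve below 0.02 m/s); the robot touches nothing.
It fails at once if the cactus pot is moved by more than 20 mm or tipped (distance of cactus from where it was at the start of the episode above 0.02 m or angle between cactus's own z axis and vertical above 0.3 rad).
It fails at once if the hole punch is moved by more than 20 mm (distance of punch from where it was at the start of the episode above 0.02 m).
It also fails if it takes over 72 s, if anything falls off the work surface, if the arm or the gripper's body presses on something with over 40 N, if the wrist force passes 120 N, or if a joint passes its speed limit or range.

## Robot

A 6-joint arm with a two-finger parallel gripper is mounted at the origin on the work surface. World frame = base frame: x ahead of the robot, y to its left, z up, the work surface at z = 0. Lengths are in m, angles in degrees, forces in N, time in s.
With the tool pointing down it reaches from about 0.375 to 0.9 m from the base axis. Payload 3.1 kg.
Tool frame: the origin (TCP) lies on the centre line of the jaws, within the pads' length; the fingertips stand 17 mm ahead of it and the grasp point (between the pads) lies 2 mm behind it; z points along the fingers, y is the line along which they close (so a half turn about z gives the same grasp; the last joint's range is limited). The gripper opens to 87 mm and grips with 3 to 60 N. Pads are 19 mm wide; open, the fingers measure 117 mm over their backs; the gripper's body (75 mm by 190 mm) begins 51 mm behind the grasp point.
Start: joints at [-76.748, 30.224, 82.088, -0, 67.689, -10.227], TCP at [0.249, -0.573, 0.201] pointing down, gripper open.
Joint ranges: [-176.69, 176.69], [-43.24, 126.21], [12.49, 139.97], [-82, 262], [0, 151.66], [-163.58, 163.58]. Speed limits (degrees/s): [159.86, 159.86, 180, 180, 180, 180].

## Interface

Orientations are given as a 3x3 rotation matrix whose columns are the frame's x, y, z axes.
In Python, from rig import bot, imaging, finder gives the robot as it stands. The module is installed in compiled form; this text tells all that it offers.
- The arm moves only by the tool play_rows, never from a script. Its argument "motion" is a list that holds one entry, the list of rows, each a list of 6 numbers: the shift along the tool's x, y, z in normalised numbers (1 is 600 mm), then the turn, a rotation vector about the tool's x, y, z in parts of the range, where 1.0 means 180 degrees. In form: [[[dx, dy, dz, wx, wy, wz], ...]]. A call has 1 to 8 rows; each row is the pose to reach, as a shift and turn from the pose commanded when the call began, along the tool's axes at that moment; what a row does not reach only later rows make up. A row lasts 1/12 s, in which the tool goes at most 41.7 mm and 7.16 degrees, less where a joint would pass 70% of its speed; a pose out of reach is approached as far as the arm can. Shift and turn numbers lie between -1 and 1, and a call with a number outside is refused. A call with a gripper value outside its range is refused whole. "fingers" is the finger opening in m, from 0 to 0.087, set as the call begins (left out, the last holds). The fingers move at their own pace and stop on an object; the grip force is fixed at half the most. Time passes only in rows, so rows that repeat a pose let the fingers close. It gives the time, the measured TCP pose, the force, the opening and the grip force at its end, in the units of the state.
- bot.read_state(): the state, without advancing time (a new reading comes with each control period).
- imaging.capture(name): name is "scene" or "top" or "wrist"; returns a dict with "frame" (480x640x3 uint8, red, green, blue), "camera_matrix" (3x3 intrinsics, pixels), "k1" (the pictures are not rectified: a ray, as slopes to the right and down, at radius r is drawn at 1 + k1 r^2 times it, then the intrinsics apply), "R" (3x3) and "t" (3): a world point X has camera coordinates R X + t. Camera axes: x right, y down, z forward; pixel columns grow to the right and rows downward; lengths in m; the calibration is good to about 2 mm. A picture is of the moment at which its call begins. There is no depth.
- bot.hand_in(): hands the job in; it is judged then, once.
Trained networks look in the newest picture that a camera, given by its name, has taken for a name from the list of things; names that differ only in an ending like _2 or _b are one class to them, and where a whole thing is asked for, a point or a joint stands for the part that bears it (a point fixed in the world has none). Each returns a list of dicts, best first, with "confidence" (0 to 1); they miss things now and then, are a little off and sometimes report something else, mostly with a low value. They report only what shows in the picture. A call takes as long as a camera call. They do not tell look-alikes from the thing itself.
- finder.recognise(camera, name): "at" ([x, y, z] in m, in world coordinates, good to about 4 mm: the middle of the surface that is visible of it).
- finder.outline_of(camera, name): "pixels" (480x640 bool, what is visible of it).
The state is a dict: "time_s": time; "joint_positions": joint angles; "qvel": joint speeds; "tau": joint torques, N m; "position": TCP position; "tcp_rot": TCP orientation; "force": force on the tool from outside, world axes, zero at the start; "moment": the same for the moment, N m; "opening": opening from 0.0 (shut) to 1.0 (fully open); "grasp_force": force on a finger pad.
Only numpy, scipy, OpenCV 4.12 (cv2) and the standard library are available. Lean on these libraries where they do the work, as an engineer would, in place of code of your own. Each camera call takes 0.05 s, during which the arm holds its last target. There are 200 camera calls.

## Working session

There is one attempt and no reset: what is moved stays moved. The work goes in short steps, Python scripts to look and compute and a tool call to move; the robot and the scene stay as the last step left them, time stands still between calls to the robot, and variables do not carry over. Pictures are saved under pics/ and viewed, at most 10 in all, crops included, and the job is handed in when it is done.

Besides the shell and the picture viewer there is one more tool, called by a JSON object that holds its "op" and its "data", one argument or row to a line. play_rows: Moves the arm, as the interface text tells. Its arguments: {"type":"object","properties":{"motion":{"type":"array"},"fingers":{"type":"number"}},"required":["motion"]}

```bash
mkdir -p pics
cat > h.py <<'E'
import numpy as np, cv2
from rig import bot, imaging, finder
def ray(c,u,v):
    K=np.array(c["camera_matrix"]);k=c["k1"]
    d=np.array([(u-K[0,2])/K[0,0],(v-K[1,2])/K[1,1]]);s=d.copy()
    for _ in range(20): s=d/(1+k*(s@s))
    R=np.array(c["R"]);t=np.array(c["t"])
    return -R.T@t, R.T@np.array([s[0],s[1],1])
def onz(c,u,v,z):
    o,d=ray(c,u,v);return o+d*(z-o[2])/d[2]
def pix(c,X):
    K=np.array(c["camera_matrix"]);p=np.array(c["R"])@np.array(X)+np.array(c["t"]);s=p[:2]/p[2];s=s*(1+c["k1"]*(s@s))
    return np.array([K[0,0]*s[0]+K[0,2],K[1,1]*s[1]+K[1,2]])
def save(n,im): cv2.imwrite("pics/"+n+".png",im[:,:,::-1])
E
python3 - <<'E'
from h import *
for cam in("top","scene"):
    c=imaging.capture(cam);save(cam+"1",c["frame"])
    print(cam,"pos",np.round(-np.array(c["R"]).T@c["t"],3))
    for n in("pin","tray","sleeve","tidy","cactus","punch","tray_eye"):
        print(n)
        for r in finder.recognise(cam,n): print("  ",np.round(r["at"],3),round(r["confidence"],2),np.round(pix(c,r["at"])))
s=bot.read_state();print(s)
E
```

```text
top pos [0.463 0.049 1.228]
pin
   [ 0.711 -0.099  0.066] 0.34 [374. 158.]
tray
   [ 0.71  -0.095  0.065] 0.97 [372. 158.]
sleeve
   [ 0.345 -0.089  0.037] 0.75 [372. 332.]
   [ 0.427 -0.086  0.036] 0.56 [370. 293.]
   [ 0.472 -0.001  0.035] 0.5 [330. 273.]
   [ 0.5   -0.088  0.034] 0.46 [370. 259.]
tidy
   [0.482 0.238 0.052] 0.79 [216. 270.]
cactus
   [0.497 0.432 0.066] 0.58 [122. 264.]
punch
   [ 0.385 -0.354  0.06 ] 0.78 [498. 311.]
tray_eye
scene pos [ 1.428 -0.277  0.832]
pin
tray
   [ 0.754 -0.104  0.063] 0.61 [275. 342.]
sleeve
   [ 0.753 -0.108  0.068] 0.74 [273. 340.]
   [ 0.479 -0.006  0.023] 0.7 [284. 254.]
   [ 0.508 -0.084  0.025] 0.62 [252. 269.]
   [ 0.346 -0.096  0.026] 0.5 [230. 226.]
tidy
   [0.506 0.236 0.05 ] 0.55 [391. 231.]
cactus
   [0.51  0.427 0.061] 0.95 [466. 213.]
punch
   [ 0.402 -0.363  0.049] 0.74 [113. 255.]
   [0.509 0.429 0.058] 0.48 [467. 213.]
tray_eye
   [ 0.751 -0.103  0.062] 0.85 [275. 341.]
{'time_s': 0.8, 'joint_positions': array([-7.67466014e+01,  3.02209695e+01,  8.20873757e+01, -6.33682017e-04,
        6.76886674e+01, -1.02285901e+01]), 'qvel': array([ 0.09687569,  0.01206816, -0.07024677,  0.09602548, -0.0491974 ,
       -0.008098  ]), 'tau': array([-1.19287590e-03, -4.39954555e+01, -1.76978642e+01,  6.33651204e-02,
        5.02192299e-02, -9.06195822e-06]), 'position': array([ 0.24904564, -0.57322208,  0.20087742]), 'tcp_rot': array([[ 9.17183706e-01,  3.98464615e-01,  1.99416511e-06],
       [ 3.98464615e-01, -9.17183705e-01, -5.30968778e-05],
       [-1.93282112e-05,  4.94941953e-05, -9.99999999e-01]]), 'force': array([0.11762211, 0.18469941, 0.67456786]), 'moment': array([ 0.00656313, -0.00460457, -0.02446264]), 'grasp_force': 0.0, 'opening': 1.0020093542675725}
```

View pics/top1.png

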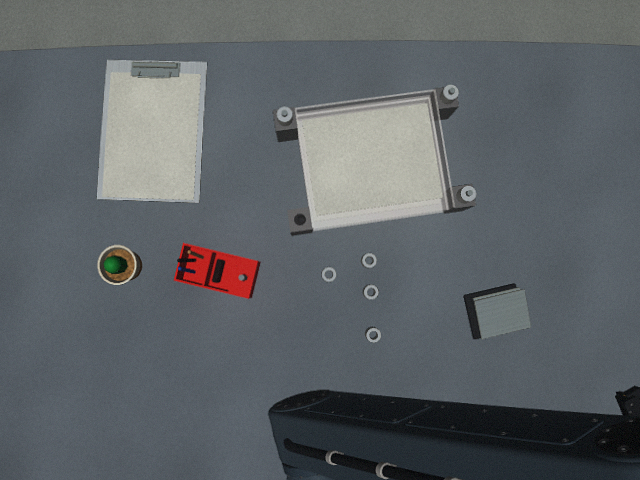

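View pics/scene1.png

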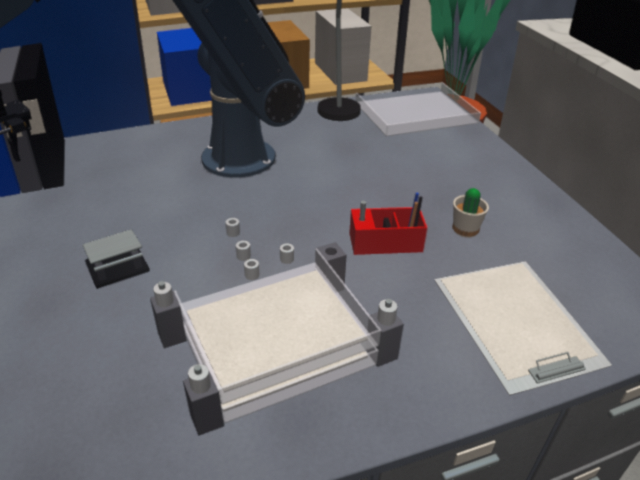

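Top view: the four sleeve-like rings are at (330,274), (369,261), (371,292) and (373,335). The robot's left (+y) is image left, so the one meant is (330,274). Pin top is at about (242,278), the bare eye at about (300,219). I'll confirm these in one enlarged crop.

```bash
cat > m.py <<'E'
from h import *
c=imaging.capture("top");f=c["frame"]
save("crop",cv2.resize(f[190:350,225:390],None,fx=3.6,fy=3.6,interpolation=cv2.INTER_CUBIC))
for n,u,v,z in(("pin",242,278,.115),("eye",300,219,.095),("sl",330,274,.034),("p++",285,115,.14),("p+-",451,92,.14),("p--",468,194,.14),("cact",118,265,.1)):
    print(n,np.round(onz(c,u,v,z),4))
a=onz(c,285,115,.14);b=onz(c,451,92,.14);d=onz(c,468,194,.14)
print("yaw",np.degrees(np.arctan2(-(a-b)[0],(a-b)[1])),np.linalg.norm(a-b),np.linalg.norm(b-d),"eye pred",a+d-b)
m=finder.outline_of("top","tidy")
if m:
    r=cv2.minAreaRect(np.argwhere(m[0]["pixels"])[:,::-1].astype(np.float32));print(r)
    p=[onz(c,*q,.07) for q in cv2.boxPoints(r)];print(np.round(p,3))
E
python3 m.py
```

```text
pin [0.4636 0.1756 0.115 ]
eye [0.5807 0.0591 0.095 ]
sl [ 0.4688 -0.002   0.034 ]
p++ [0.7829 0.0849 0.14  ]
p+- [ 0.8274 -0.2478  0.14  ]
p-- [ 0.6205 -0.2734  0.14  ]
cact [0.4938 0.4285 0.1   ]
yaw 7.612873224451899 0.335680970535204 0.20842421662248728 eye pred [0.57605028 0.05927902 0.14      ]
((216.11553955078125, 270.0282897949219), (81.23217010498047, 39.40692138671875), 13.760785102844238)
[[0.463 0.326 0.07 ]
 [0.542 0.305 0.07 ]
 [0.499 0.143 0.07 ]
 [0.421 0.163 0.07 ]]
```

View pics/crop.png

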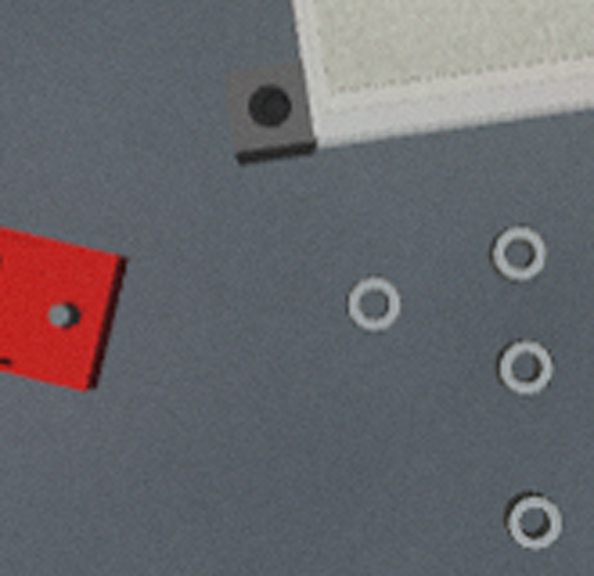

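The crop confirms the pin top at (242.5,277.5), the eye at (300,219) and the sleeve meant at (329,274), leftmost of the four rings. The measured heights and spacings agree. I'll move there with the tool yaw aligned to world.

Units first: shifts go in shares of 600 mm and turns go in shares of 180 degrees. So 0.266 m is 0.4433, -0.182 m is -0.3033, 23.48 degrees is 0.1304.

{"op": "play_rows", "data": {
  "motion": [
    [[0.4433,-0.3033,-0.0833,0,0,0.1304],[0.4433,-0.3033,-0.0833,0,0,0.1304],[0.4433,-0.3033,-0.0833,0,0,0.1304],[0.4433,-0.3033,-0.0833,0,0,0.1304],[0.4433,-0.3033,-0.0833,0,0,0.1304],[0.4433,-0.3033,-0.0833,0,0,0.1304],[0.4433,-0.3033,-0.0833,0,0,0.1304],[0.4433,-0.3033,-0.0833,0,0,0.1304]]
  ],
  "fingers": 0.04
}}

```text
time_s: 1.57
position: [0.4215, -0.2978, 0.2515]
tcp_rot: [[1.0, 0.001, 0.001], [0.001, -1.0, 0.0], [0.001, -0.0, -1.0]]
force: [0.5, -0.2, -0.8]
opening: 0.5
grasp_force: 0.0
```

Scaled: -0.33 m is -0.55, 0.01 m is 0.0167.

{"op": "play_rows", "data": {
  "motion": [
    [[0.0167,-0.55,0,0,0,0],[0.0167,-0.55,0,0,0,0],[0.0167,-0.55,0,0,0,0],[0.0167,-0.55,0,0,0,0],[0.0167,-0.55,0,0,0,0],[0.0167,-0.55,0,0,0,0],[0.0167,-0.55,0,0,0,0],[0.0167,-0.55,0,0,0,0]]
  ]
}}

```text
time_s: 2.23
position: [0.4301, 0.0319, 0.2512]
tcp_rot: [[1.0, 0.0, 0.001], [0.0, -1.0, 0.0], [0.001, -0.0, -1.0]]
force: [0.2, -0.6, -0.3]
opening: 0.456
grasp_force: 0.0
```

Scaled: -0.09 m is -0.15, 0.01 m is 0.0167.

{"op": "play_rows", "data": {
  "motion": [
    [[0.0167,-0.15,0,0,0,0],[0.0167,-0.15,0,0,0,0],[0.0167,-0.15,0,0,0,0],[0.0167,-0.15,0,0,0,0]]
  ]
}}

```text
time_s: 2.57
position: [0.4404, 0.1221, 0.251]
tcp_rot: [[1.0, 0.006, 0.001], [0.006, -1.0, 0.0], [0.001, -0.0, -1.0]]
force: [-0.2, -0.2, -0.3]
opening: 0.461
grasp_force: 0.0
```

Run:
```python
from h import *
c=imaging.capture("wrist");save("w1",c["frame"])
print(np.round(-np.array(c["R"]).T@c["t"],3),bot.read_state()["position"])
for n,X in(("pin",[.4636,.1756,.115]),("eye",[.5807,.0591,.095]),("sl",[.4688,-.002,.034])): print(n,pix(c,X))
```

```text
[0.522 0.123 0.436] [0.44031942 0.12035971 0.25088678]
pin [260.12007327 195.34482974]
eye [383.51840401  68.03977219]
sl [418.70341997 179.77362028]
```

View pics/w1.png

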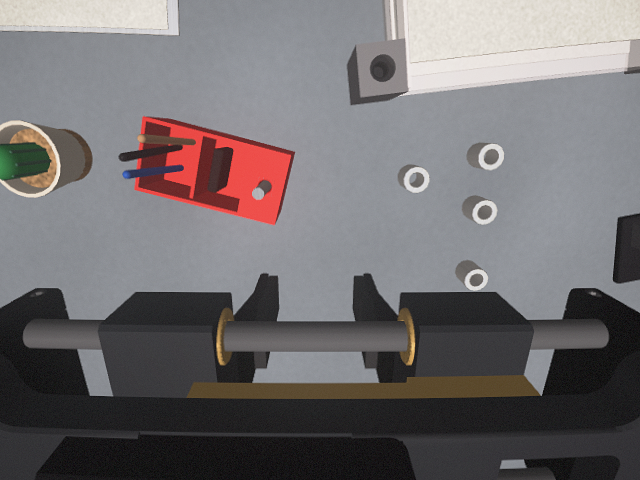

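Wrist view: pin top near (258,193), eye near (383,68), sleeve rim near (416,179). These lie close to the predictions, so I'll refine them numerically.

Run:
```python
from h import *
c=imaging.capture("wrist");f=c["frame"].astype(int);g=f.sum(2)/3
def cen(m,x0,x1,y0,y1):
    k=np.zeros(m.shape,np.uint8);k[y0:y1,x0:x1]=m[y0:y1,x0:x1]
    n,l,s,ct=cv2.connectedComponentsWithStats(k);i=1+np.argmax(s[1:,4]);
    ys,xs=np.nonzero(l==i);e=cv2.minEnclosingCircle(np.c_[xs,ys].astype(np.float32))
    return s[i],ct[i],e
a=cen((g<65),368,400,50,84);print("eye",a,onz(c,*a[2][0],.095),onz(c,*a[1],.095))
d=cen((f[...,1]>95),245,275,178,205);print("pin",d)
s=cen((g>165),398,435,160,198);print("sl",s,onz(c,*s[2][0],.034))
save("z1",np.hstack([cv2.resize(c["frame"][y-25:y+25,x-25:x+25],(380,380),interpolation=cv2.INTER_NEAREST) for x,y in((260,190),(383,68))]))
```

```text
eye (array([369,  61,  19,  20, 191], dtype=int32), array([378.54450262,  69.41361257]), ((377.7727355957031, 69.7727279663086), 11.720847129821777)) [0.57883396 0.06226245 0.095     ] [0.57915122 0.06155603 0.095     ]
pin (array([250, 187,  13,  13, 133], dtype=int32), array([255.63157895, 193.15789474]), ((256.0, 193.0), 6.708303928375244))
sl (array([402, 167,  26,  26, 353], dtype=int32), array([414.67422096, 179.19263456]), ((414.79730224609375, 179.20269775390625), 13.318495750427246)) [0.46900319 0.00081809 0.034     ]
```

View pics/z1.png

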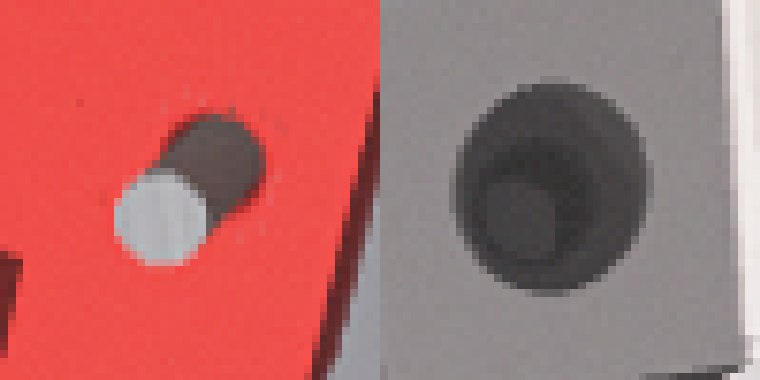

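The crop shows the pin top at (256,194) and the eye at (380.5,68). Inside the eye a darker ring near (378,70) looks like the blind hole itself. I'll look straight down through the eye from closer.

Scaled: 0.06 m is 0.1, 0.05 m is 0.0833.

{"op": "play_rows", "data": {
  "motion": [
    [[0.1,0.1,0.0833,0,0,0],[0.1,0.1,0.0833,0,0,0],[0.1,0.1,0.0833,0,0,0],[0.1,0.1,0.0833,0,0,0],[0.1,0.1,0.0833,0,0,0]]
  ]
}}

```text
time_s: 3.08
position: [0.4999, 0.0577, 0.2002]
tcp_rot: [[1.0, -0.004, -0.003], [-0.004, -1.0, 0.0], [-0.003, -0.0, -1.0]]
force: [-0.5, 0.1, 0.1]
opening: 0.457
grasp_force: 0.0
```

Run:
```python
from h import *
c=imaging.capture("wrist");f=c["frame"]
print(bot.read_state()["position"],-np.array(c["R"]).T@c["t"])
u,v=np.round(pix(c,[.580,.060,.095])).astype(int);print(u,v)
y0=max(v-35,0);k=f[y0:y0+70,u-35:u+35].astype(float);print("origin",u-35,y0)
k=np.clip((k-20)*2.5,0,255).astype(np.uint8)
save("z2",cv2.resize(k,(560,560),interpolation=cv2.INTER_CUBIC))
```

```text
[0.49959995 0.05861069 0.20078189] [0.58205716 0.05731672 0.38444551]
312 134
origin 277 99
```

View pics/z2.png

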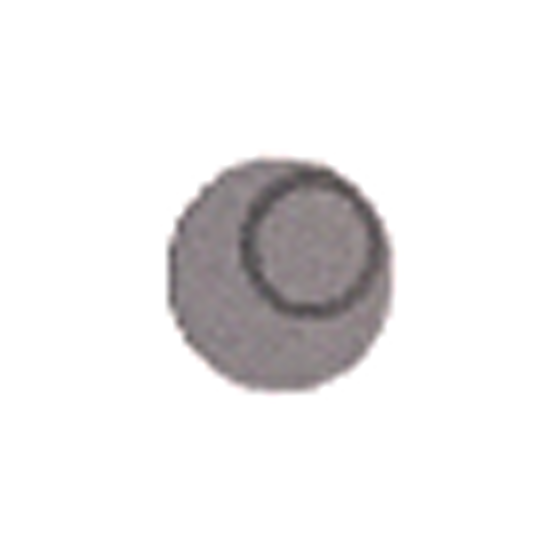

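The crop shows the eye centred at px (312.1,133.3), with the blind hole's rim centred at about (316.1,129.1), up and to the right.

Run:
```python
from h import *
c=imaging.capture("wrist");s=bot.read_state();print(s["position"],np.round(s["tcp_rot"],4),s["force"])
e=onz(c,312.1,133.3,.095);h=onz(c,316.1,129.1,.065);b=onz(c,316.1,129.4,.045)
print(e,h,b,(h-e)*1000,np.linalg.norm((h-e)[:2]))
# pin / sleeve from earlier wrist view: shift camera with TCP to old pose (same orientation)
t=np.array(c["t"]);R=np.array(c["R"]);o=-R.T@t+np.array([.4404,.1204,.2509])-s["position"]
c2=dict(c,t=-R@o);print("pin(approx pose)",onz(c2,256.2,193.7,.115),"sl",onz(c2,414.8,179.2,.034),"eye",onz(c2,380.5,67.7,.095))
```

```text
[0.49959486 0.05921751 0.20119455] [[ 1.0e+00 -1.6e-03 -9.0e-04]
 [-1.6e-03 -1.0e+00  3.0e-04]
 [-9.0e-04 -3.0e-04 -1.0e+00]] [-0.5101383   0.10705066  0.84560874]
[0.58050303 0.06098823 0.095     ] [0.58407877 0.05758154 0.065     ] [0.58395293 0.05753695 0.045     ] [  3.57573386  -3.40668819 -30.        ] 0.004938764730255631
pin(approx pose) [0.46546349 0.17677436 0.115     ] sl [0.46802465 0.00050189 0.034     ] eye [0.57994431 0.05868245 0.095     ]
```

{"op": "play_rows", "data": {
  "motion": [
    [[-0.0592,-0.1937,0.0667,0,0,0],[-0.0592,-0.1937,0.0667,0,0,0],[-0.0592,-0.1937,0.0667,0,0,0],[-0.0592,-0.1937,0.0667,0,0,0],[-0.0592,-0.1937,0.1167,0,0,0],[-0.0592,-0.1937,0.15,0,0,0],[-0.0592,-0.1937,0.18,0,0,0],[-0.0592,-0.1937,0.18,0,0,0]]
  ]
}}

```text
time_s: 3.85
position: [0.4621, 0.176, 0.0912]
tcp_rot: [[1.0, 0.001, -0.006], [0.001, -1.0, -0.001], [-0.006, 0.001, -1.0]]
force: [-0.8, -0.7, -0.7]
opening: 0.458
grasp_force: 0.0
```

Run:
```python
from h import *
c=imaging.capture("wrist");s=bot.read_state();print(s["position"],s["force"])
u,v=np.round(pix(c,[.4645,.1762,.115])).astype(int);print(u,v)
y0=min(max(v-110,0),260);x0=u-150
save("g1",cv2.resize(c["frame"][y0:y0+220,x0:x0+300],None,fx=2.5,fy=2.5,interpolation=cv2.INTER_CUBIC));print("origin",x0,y0)
```

```text
[0.46333104 0.17601743 0.09251799] [-0.31978507  0.24154663  1.0917424 ]
315 289
origin 165 179
```

View pics/g1.png

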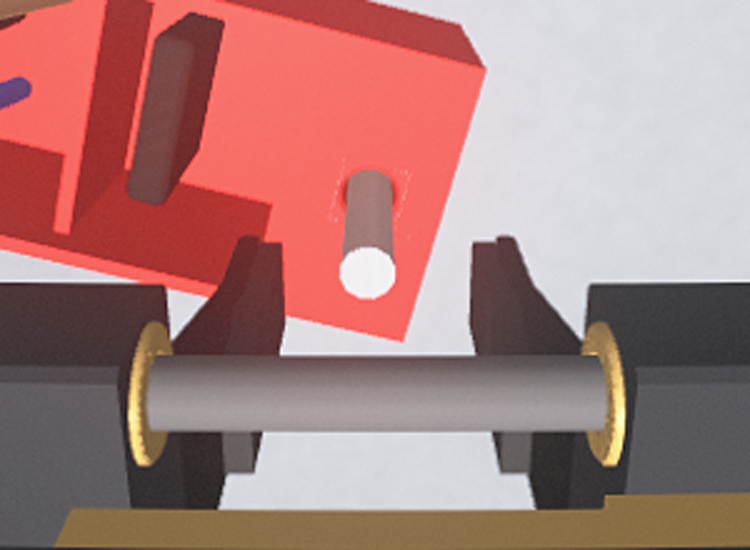

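Pin top at px (312,288), between the pads and 1 px from prediction. I'll close, then lift straight up.

{"op": "play_rows", "data": {
  "motion": [
    [[0,0,0,0,0,0],[0,0,0,0,0,0],[0,0,0,0,0,0],[0,0,0,0,0,0],[0,0,0,0,0,0],[0,0,0,0,0,0]]
  ],
  "fingers": 0.0
}}

```text
time_s: 4.4
position: [0.4655, 0.1759, 0.0935]
tcp_rot: [[1.0, -0.0, 0.001], [-0.0, -1.0, 0.0], [0.001, -0.0, -1.0]]
force: [1.2, 0.8, 4.3]
opening: 0.088
grasp_force: 2.2
```

Scaled: -0.105 m is -0.175, -0.088 m is -0.1467.

{"op": "play_rows", "data": {
  "motion": [
    [[0,0,-0.0167,0,0,0],[0,0,-0.0367,0,0,0],[0,0,-0.06,0,0,0],[0,0,-0.0833,0,0,0],[0,0,-0.1167,0,0,0],[0,0,-0.1467,0,0,0],[0,0,-0.1667,0,0,0],[0,0,-0.175,0,0,0]]
  ]
}}

```text
time_s: 5.07
position: [0.4661, 0.1761, 0.1998]
tcp_rot: [[1.0, 0.0, 0.004], [0.0, -1.0, 0.001], [0.004, -0.001, -1.0]]
force: [0.0, -1.0, 0.0]
opening: 0.008
grasp_force: 0.0
```

Run:
```python
from h import *
c=imaging.capture("wrist");s=bot.read_state();p=s["position"];print(p,s["force"],s["moment"],s["opening"],s["grasp_force"])
f=c["frame"];top=p+[0.001,0,.023];print(pix(c,top),pix(c,p+[0.001,0,-.072]),pix(c,p+[0.011,0,.023]))
save("g2",f[150:450,170:470])
```

```text
[0.4661498  0.17607434 0.19978586] [0.15965674 0.26491883 0.12059666] [ 0.0331382  -0.01238306  0.01307754] 0.0035637317144855685 0.0
[315.25523761 290.4646247 ] [315.28504583 237.50171974] [315.2413117  273.16397405]
```

View pics/g2.png

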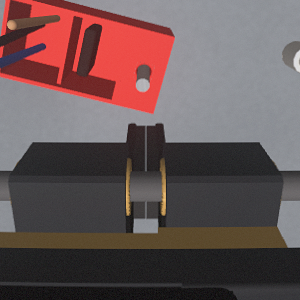

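The pin slipped out of the jaws: they closed fully, and the pin still stands in the tidy at px (313,235). I'll compare where the fingers appear with where they should be.

Run:
```python
from h import *
c=imaging.capture("wrist");s=bot.read_state();p=s["position"];R=np.array(s["tcp_rot"])
for q in([.0095,0,.017],[-.0095,0,.017],[.0095,0,0],[.0095,0,-.02],[-.0095,0,-.03],[0,0,.017]): print(q,pix(c,p+R@q))
print("pin pred",pix(c,[.4645,.1762,.115]),onz(c,312.6,235.5,.115),onz(c,312.6,235.5,.07))
print("cam",-np.array(c["R"]).T@c["t"]-p,np.round(c["R"],3))
g=c["frame"][255:345,316].sum(1)//3;print(g)
for x in (302,306,310,320,324,328): print(x,c["frame"][265:300,x].sum(1)//3)
```

```text
[0.0095, 0, 0.017] [315.4635735  250.68881625]
[-0.0095, 0, 0.017] [315.47749815 277.80314699]
[0.0095, 0, 0] [315.48186852 260.31703261]
[0.0095, 0, -0.02] [315.50760226 273.86391923]
[-0.0095, 0, -0.03] [315.53802955 314.71004509]
[0, 0, 0.017] [315.47063396 264.42602935]
pin pred [315.16099706 236.06225155] [0.46499685 0.17835762 0.115     ] [0.45129049 0.17875281 0.07      ]
cam [8.15430149e-02 3.41208332e-05 1.85895030e-01] [[-0.001 -1.     0.   ]
 [-0.956  0.001  0.293]
 [-0.293  0.    -0.956]]
[125 127 124 126 127 123 123 155 153 152 153 153 155 153 153 151 154 153
 155 155 140 106  90  93  92  93  94  91  91  92  94  93  92  93  91  91
  93  92  91  90  90  94  91  91  90  93  93  88  92  91  88  89  91  91
  91  91  88  88  89  89  86  89  88  90  90  89  61  51  56  52  62  62
  66  73  77  79  80  82  87  93  94  95  96 100 100 102 102 105 107 109]
302 [153 156 154 154 154 154 154 141  92  37  40  42  42  45  41  44  39  40
  43  41  41  43  44  42  38  41  38  39  35  37  39  39  35  40  38]
306 [156 155 153 153 154 153 155 154 158 133  85  52  37  46  46  44  45  44
  39  44  43  43  48  43  41  40  43  45  43  41  41  40  42  40  43]
310 [155 155 151 152 151 153 152 152 154 157 121  50  44  44  47  46  43  43
  48  45  42  45  46  42  43  42  41  40  47  40  41  41  45  39  39]
320 [152 153 152 153 153 151 153 150 152 157 118  51  40  43  45  44  44  43
  46  44  40  44  42  40  43  42  44  43  44  44  40  39  40  42  44]
324 [153 154 152 152 149 152 153 153 154 152 117  51  42  42  46  43  42  44
  47  44  43  43  42  44  42  40  40  40  41  41  44  40  41  43  38]
328 [154 150 151 154 152 154 151 141  91  35  40  43  41  43  38  38  40  43
  39  39  40  40  42  40  38  39  36  39  40  37  40  37  38  45  37]
```

Run:
```python
from h import *
w=imaging.capture("wrist");print("f",w["camera_matrix"][0][0],w["k1"])
c=imaging.capture("scene");s=bot.read_state();p=s["position"];R=np.array(s["tcp_rot"])
print(p)
for z in(.017,0,-.022,-.049,-.088): print(z,np.round(pix(c,p+R@[0,0,z]),1))
u,v=np.round(pix(c,p+R@[0,0,.017])).astype(int)
g=c["frame"].sum(2)//3
for y in range(v-50,v+16,1): print(y,"".join("#" if t<45 else "+" if t<75 else "-" if t<105 else "." for t in g[y,u-35:u+36]))
print(u-35)
```

```text
f 334.41142259941836 -0.04093655939156934
[0.46436971 0.17579807 0.19721232]
0.017 [362.9 175.7]
0 [363.4 168.8]
-0.022 [364.2 159.7]
-0.049 [365.  148.3]
-0.088 [366.3 131.3]
126 ###############+-...-+########+++++++++#######################+--------
127 ##############++.....-+########++###############+##############++++++++
128 ###########+++--......-+######################++++##############+++++++
129 ##########+---........--+#####++##############+-+++############+++-----
130 ##########+-...........-+####++++#############+++++############-.......
131 ##########+............-+++++++++##############+++############+-.......
132 ##########-.......-----------++++#############################+........
133 ##########-------------+++++++++##############################+........
134 ##########+-----+++++++++++++##+###########################+++-........
135 ##########+++++++++++++++++++########################++++++----........
136 +##########+++++++++---------+###################+++-------............
137 -+########++--------........-++##################+-....................
138 -+######
[... 3395 characters left out ...]
............
183 .......................................................................
184 .......................................................................
185 .......................................................................
186 .......................................................................
187 .......................................................................
188 .......................................................................
189 .......................................................................
190 .......................................................................
191 .......................................................................
328
```

All three measurements agree (wrist view, scene view, contact on the pin's top). The fingertips really end about 21.5 mm behind the reported TCP instead of 17 mm ahead of it, so the tool is about 38.5 mm shorter than stated. I'll compensate by going 38.5 mm lower, watching the force.

Scaled: 0.075 m is 0.125, 0.04 m is 0.0667.

{"op": "play_rows", "data": {
  "motion": [
    [[0,-0.0017,0.0333,0,0,0],[0,-0.0017,0.0667,0,0,0],[0,-0.0017,0.1,0,0,0],[0,-0.0017,0.1167,0,0,0],[0,-0.0017,0.125,0,0,0],[0,-0.0017,0.125,0,0,0],[0,-0.0017,0.125,0,0,0],[0,-0.0017,0.125,0,0,0]]
  ],
  "fingers": 0.04
}}

```text
time_s: 5.93
position: [0.4655, 0.177, 0.1232]
tcp_rot: [[1.0, 0.0, 0.001], [0.0, -1.0, 0.0], [0.001, -0.0, -1.0]]
force: [-0.1, -0.2, 1.2]
opening: 0.441
grasp_force: 0.0
```

Scaled: 0.041 m is 0.0683, 0.038 m is 0.0633.

{"op": "play_rows", "data": {
  "motion": [
    [[0,0,0.025,0,0,0],[0,0,0.0417,0,0,0],[0,0,0.055,0,0,0],[0,0,0.0633,0,0,0],[0,0,0.0683,0,0,0],[0,0,0.0683,0,0,0]]
  ]
}}

```text
time_s: 6.43
position: [0.465, 0.1769, 0.0816]
tcp_rot: [[1.0, -0.0, -0.0], [-0.0, -1.0, -0.0], [-0.0, 0.0, -1.0]]
force: [0.8, -0.3, 0.1]
opening: 0.46
grasp_force: 0.0
```

No contact at 81.6 mm, where the stated tip length would already be inside the tidy, so the offset is confirmed. Continuing down, then gripping.

Scaled: 0.027 m is 0.045, 0.024 m is 0.04.

{"op": "play_rows", "data": {
  "motion": [
    [[0,0,0.0167,0,0,0],[0,0,0.03,0,0,0],[0,0,0.04,0,0,0],[0,0,0.045,0,0,0],[0,0,0.045,0,0,0]]
  ]
}}

```text
time_s: 6.85
position: [0.4643, 0.1768, 0.0538]
tcp_rot: [[1.0, -0.0, -0.002], [-0.0, -1.0, -0.0], [-0.002, 0.0, -1.0]]
force: [1.0, 0.5, 0.5]
opening: 0.462
grasp_force: 0.0
```

{"op": "play_rows", "data": {
  "motion": [
    [[0,0,0,0,0,0],[0,0,0,0,0,0],[0,0,0,0,0,0],[0,0,0,0,0,0],[0,0,0,0,0,0],[0,0,0,0,0,0],[0,0,0,0,0,0],[0,0,0,0,0,0]]
  ],
  "fingers": 0.0
}}

```text
time_s: 7.52
position: [0.4652, 0.1769, 0.0551]
tcp_rot: [[1.0, 0.0, 0.001], [0.0, -1.0, 0.0], [0.001, -0.0, -1.0]]
force: [-0.5, -0.5, 2.0]
opening: 0.125
grasp_force: 30.0
```

Scaled: -0.1 m is -0.1667, -0.098 m is -0.1633.

{"op": "play_rows", "data": {
  "motion": [
    [[0,0,-0.0167,0,0,0],[0,0,-0.0367,0,0,0],[0,0,-0.06,0,0,0],[0,0,-0.0833,0,0,0],[0,0,-0.1167,0,0,0],[0,0,-0.1467,0,0,0],[0,0,-0.1633,0,0,0],[0,0,-0.1667,0,0,0]]
  ]
}}

```text
time_s: 8.18
position: [0.4662, 0.1771, 0.1573]
tcp_rot: [[1.0, 0.0, 0.004], [0.0, -1.0, 0.001], [0.004, -0.001, -1.0]]
force: [0.0, -0.3, -0.4]
opening: 0.128
grasp_force: 30.0
```

Run:
```python
from h import *
c=imaging.capture("wrist");s=bot.read_state();p=s["position"];print(p,s["force"],s["moment"],s["opening"],s["grasp_force"])
f=c["frame"]
for dx in(-.003,0,.003): print(dx,"top",pix(c,p+[dx,0,.0615]),"foot",pix(c,p+[dx,0,-.0335]))
g=f.sum(2)//3
for y in range(225,345,2): print(y,"".join("#" if t<40 else "+" if t<70 else "-" if t<110 else "." if t<170 else "O" for t in g[y,285:346]))
```

```text
[0.46574861 0.17703382 0.15653281] [-0.86689569 -0.38884418 -0.59181245] [-0.00393407  0.02023206  0.01078469] 0.12929729228622114 29.979154178872705
-0.003 top [315.48757928 339.06699483] foot [315.44052014 259.65137126]
0 top [315.48497842 333.0355164 ] foot [315.43872084 255.62961062]
0.003 top [315.48233982 326.92118801] foot [315.43690695 251.57678701]
225 .............................................................
227 ........................-----------..........................
229 ......................--++++++++++++-........................
231 .....................-+++++++++++++++-.......................
233 ....................--++++++++++++++++-......................
235 ....................--++++++++++++++++-......................
237 .....................-+++++++++++++++-.......................
239 ......................--++++++++++++-........................
241 ........................---+++++---..........................
243 ..............................-..............................
245 .............................................................
247 ..........
[... 2519 characters left out ...]
++++++++++++++++++++++++++++++++++++++++
325 +++++++++++++++++++++++++++++++++++++++++++++++++++++++++++++
327 ++-++++-+-+++-++++--++-++++-++-+++++++++++-++++++++++++++-+++
329 -------------------------------------------------------------
331 -------------------------------------------------------------
333 -------------------------------------------------------------
335 -------------------------------------------------------------
337 -------------------------------------------------------------
339 -------------------------------------------------------------
341 -------------------------------------------------------------
343 -------------.------.------.---.---..-----..--..------..-----
```

Pin held, foot under the TCP to within about 1 mm. Moving it over the eye and biased toward the hole.

{"op": "play_rows", "data": {
  "motion": [
    [[0.02,0.02,0,0,0,0],[0.0583,0.06,0,0,0,0],[0.1,0.1017,0,0,0,0],[0.1417,0.1433,0,0,0,0],[0.1733,0.1767,0,0,0,0],[0.1883,0.1917,0,0,0,0],[0.1942,0.1967,0,0,0,0],[0.1942,0.1967,0,0,0,0]]
  ]
}}

```text
time_s: 8.9
position: [0.5809, 0.0587, 0.1539]
tcp_rot: [[1.0, -0.001, -0.002], [-0.001, -1.0, 0.001], [-0.002, -0.001, -1.0]]
force: [-0.2, 0.2, -1.7]
opening: 0.126
grasp_force: 30.0
```

Run:
```python
from h import *
c=imaging.capture("wrist");s=bot.read_state();p=s["position"];print(p,s["force"])
print("foot front",pix(c,p+[.0055,0,-.0345]),"eye",pix(c,[.5803,.060,.095]),"eye far edge",pix(c,[.5923,.060,.095]))
g=c["frame"].sum(2)//3
for y in range(205,300,2): print(y,"".join("#" if t<40 else "+" if t<70 else "-" if t<105 else "." if t<170 else "O" for t in g[y,275:356]))
```

```text
[0.57987334 0.0595592  0.15398475] [-0.39577521 -0.09946972 -1.11979614]
foot front [313.97990217 248.57950121] eye [313.55215651 244.14080314] eye far edge [313.49565189 229.13004654]
205 ..........++-++++++++---+--+-+-+-++--------+------------------.OOOOOOOOOOOOOOOOOO
207 .........-+++---+++--+++++-+-+---+---+--+----------------------OOOOOOOOOOOOOOOOOO
209 ........-++++++--+-++-++--++-+-------------------------------+-.OOOOOOOOOOOOOOOOO
211 .......-+++-+++++++++++++++-----+++++++----------------+-------.OOOOOOOOOOOOOOOOO
213 .......+++++++++++-+++++-+-+++--+++-+++++-----..................OOOOOOOOOOOOOOOOO
215 ......++++++++++++++++++++-----.................................OOOOOOOOOOOOOOOOO
217 ....-+++++-----.................................................OOOOOOOOOOOOOOOOO
219 .................................................................OOOOOOOOOOOOOOOO
221 .................................................................OOOOOOOOOOOOOOOO
223 .................................................................OOOOOOOOOOOOOOOO
225 ...................................................
[... 2512 characters left out ...]
+-..........
285 ...........+####+##++#+++++#+++--------------------+++++++#+#++++#++##-..........
287 ...........#########++++####+#+--------------------+#+++++++###++#+++#+..........
289 ..........+##########+#+++#++#+--------------------+++#+#+#++++#+##+##+-.........
291 ..........###+######+#+#######---------------------+++#+++++++#####+#+#-.........
293 #####-...+######+###++#+++###+---------------------+#+#++#+++###+##+###+-...-####
295 #+#+#+.-###########++########+---------------------+######+++++####+#+#+#+..+#+++
297 +##+#+-############+###++#+##+----------------------#####+++#+++######+####+#+#++
299 +#+#+#############+#+####+##++----------------------#+#+++###+##++#+########++#++
```

The eye sits where predicted (centre column 313, far edge row 229), and the pin's foot is inside its outline. Descending into the eye to just above the floor.

Scaled: 0.049 m is 0.0817, 0.048 m is 0.08.

{"op": "play_rows", "data": {
  "motion": [
    [[0,0,0.0133,0,0,0],[0,0,0.03,0,0,0],[0,0,0.0467,0,0,0],[0,0,0.0617,0,0,0],[0,0,0.0733,0,0,0],[0,0,0.08,0,0,0],[0,0,0.0817,0,0,0],[0,0,0.0817,0,0,0]]
  ]
}}

```text
time_s: 9.62
position: [0.5814, 0.0589, 0.1054]
tcp_rot: [[1.0, 0.0, -0.001], [0.0, -1.0, 0.0], [-0.001, -0.0, -1.0]]
force: [1.2, -0.6, -1.3]
opening: 0.132
grasp_force: 30.0
```

Scaled: 0.003 m is 0.005, 0.001 m is 0.0017.

{"op": "play_rows", "data": {
  "motion": [
    [[0.0017,0.0008,0,0,0,0],[0.0033,0.0017,0.0017,0,0,0],[0.0042,0.0017,0.0033,0,0,0],[0.0042,0.0017,0.005,0,0,0],[0.0042,0.0017,0.005,0,0,0],[0.0042,0.0017,0.005,0,0,0]]
  ]
}}

```text
time_s: 10.12
position: [0.584, 0.0579, 0.1029]
tcp_rot: [[1.0, -0.0, 0.0], [-0.0, -1.0, 0.0], [0.0, -0.0, -1.0]]
force: [0.3, -0.3, -0.9]
opening: 0.128
grasp_force: 30.0
```

Scaled: 0.004 m is 0.0067, 0.003 m is 0.005.

{"op": "play_rows", "data": {
  "motion": [
    [[0,0,0.0017,0,0,0],[0,0,0.0033,0,0,0],[0,0,0.005,0,0,0],[0,0,0.0067,0,0,0],[0,0,0.0067,0,0,0],[0,0,0.0067,0,0,0]]
  ]
}}

```text
time_s: 10.62
position: [0.5839, 0.0579, 0.0987]
tcp_rot: [[1.0, -0.0, -0.0], [-0.0, -1.0, 0.0], [-0.0, -0.0, -1.0]]
force: [-0.2, -0.3, -1.1]
opening: 0.127
grasp_force: 30.0
```

Scaled: 0.004 m is 0.0067, 0.003 m is 0.005.

{"op": "play_rows", "data": {
  "motion": [
    [[0,0,0.0017,0,0,0],[0,0,0.0033,0,0,0],[0,0,0.005,0,0,0],[0,0,0.0067,0,0,0],[0,0,0.0067,0,0,0]]
  ]
}}

```text
time_s: 11.03
position: [0.5838, 0.0579, 0.0946]
tcp_rot: [[1.0, -0.0, -0.001], [-0.0, -1.0, 0.0], [-0.001, -0.0, -1.0]]
force: [-0.1, 0.7, -1.0]
opening: 0.125
grasp_force: 30.0
```

Foot is about 5 mm below floor level with no resistance, so it is in the hole. Continuing down.

Scaled: 0.012 m is 0.02, 0.011 m is 0.0183.

{"op": "play_rows", "data": {
  "motion": [
    [[0,0,0.0033,0,0,0],[0,0,0.0067,0,0,0],[0,0,0.01,0,0,0],[0,0,0.0133,0,0,0],[0,0,0.0167,0,0,0],[0,0,0.0183,0,0,0],[0,0,0.02,0,0,0],[0,0,0.02,0,0,0]]
  ]
}}

```text
time_s: 11.7
position: [0.5839, 0.0579, 0.0826]
tcp_rot: [[1.0, 0.0, -0.0], [0.0, -1.0, 0.0], [-0.0, -0.0, -1.0]]
force: [0.4, 0.6, -1.2]
opening: 0.131
grasp_force: 30.0
```

Scaled: 0.003 m is 0.005, 0.002 m is 0.0033.

{"op": "play_rows", "data": {
  "motion": [
    [[0,0,0.0017,0,0,0],[0,0,0.0033,0,0,0],[0,0,0.005,0,0,0],[0,0,0.005,0,0,0]]
  ]
}}

```text
time_s: 12.03
position: [0.5842, 0.0579, 0.0801]
tcp_rot: [[1.0, -0.0, 0.0], [-0.0, -1.0, -0.0], [0.0, 0.0, -1.0]]
force: [-0.2, -0.0, 0.8]
opening: 0.128
grasp_force: 30.0
```

Contact with the bottom felt, foot at about 45 mm, so the pin is home. Releasing, rising, and moving over the sleeve.

Scaled: -0.08 m is -0.1333, -0.07 m is -0.1167.

{"op": "play_rows", "data": {
  "motion": [
    [[0,0,0,0,0,0],[0,0,0,0,0,0],[0,0,0,0,0,0],[0,0,0,0,0,0],[0,0,-0.0167,0,0,0],[0,0,-0.0667,0,0,0],[0,0,-0.1167,0,0,0],[0,0,-0.1333,0,0,0]]
  ],
  "fingers": 0.05
}}

```text
time_s: 12.7
position: [0.5868, 0.0577, 0.1645]
tcp_rot: [[1.0, 0.0, 0.008], [0.0, -1.0, -0.001], [0.008, 0.001, -1.0]]
force: [1.2, -0.7, 1.3]
opening: 0.558
grasp_force: 0.0
```

Scaled: -0.1155 m is -0.1925, -0.11 m is -0.1833.

{"op": "play_rows", "data": {
  "motion": [
    [[-0.05,0.025,0,0,0,0],[-0.1,0.05,0,0,0,0],[-0.15,0.075,0,0,0,0],[-0.1833,0.0917,0,0,0,0],[-0.1925,0.0967,0,0,0,0],[-0.1925,0.0967,0,0,0,0],[-0.1925,0.0967,0,0,0,0]]
  ]
}}

```text
time_s: 13.28
position: [0.47, -0.0003, 0.1604]
tcp_rot: [[1.0, -0.001, 0.003], [-0.001, -1.0, -0.0], [0.003, 0.0, -1.0]]
force: [0.9, 0.3, -0.7]
opening: 0.575
grasp_force: 0.0
```

Run:
```python
from h import *
c=imaging.capture("wrist");s=bot.read_state();p=s["position"];print(p,s["force"],s["opening"])
f=c["frame"];g=f.sum(2)/3
def cen(u,v,th,w):
    u,v=int(u),int(v);k=np.zeros(g.shape,np.uint8);k[v-w:v+w,u-w:u+w]=g[v-w:v+w,u-w:u+w]>th
    n,l,st,ct=cv2.connectedComponentsWithStats(k);i=1+np.argmax(st[1:,4]);ys,xs=np.nonzero(l==i)
    return st[i],cv2.minEnclosingCircle(np.c_[xs,ys].astype(np.float32))
u=pix(c,[.4685,0,.034]);print("pred",u);a=cen(*u,165,30);print(a,onz(c,*a[1][0],.034))
u=pix(c,[.584,.0575,.14]);print("pin pred",u)
y0=int(max(u[1]-25,0));x0=int(u[0])-35
for y in range(y0,y0+60,2): print(y,"".join("#" if t<40 else "+" if t<70 else "-" if t<105 else "." if t<170 else "O" for t in g[y,x0:x0+70]))
print(x0)
v=int(pix(c,[.4685,0,.034])[1]);
for y in range(v-24,v+40,2): print(y,"".join("#" if t<40 else "+" if t<70 else "-" if t<105 else "." if t<170 else "O" for t in g[y,280:350]))
```

```text
[ 4.70517761e-01 -2.16261092e-04  1.60338826e-01] [-0.2563273  -0.69016749 -0.10282574] 0.5759295976077778
pred [314.85910357 223.03242029]
(array([298, 207,  33,  32, 513], dtype=int32), ((313.9545593261719, 222.13636779785156), 16.153427124023438)) [0.4693919  0.00086761 0.034     ]
pin pred [212.5995466   73.86248423]
48 ......................................................................
50 ......................................................................
52 ......................................................................
54 ......................................................................
56 ......................................................................
58 ......................................................................
60 ......................................................................
62 ....................................O.................................
64 .............................OOOOOOOOOOO..............................
66 ...........................OOOOOO.OOOOOOOOO...........................
68 ............................OOOO.O
[... 3150 characters left out ...]
.........................
245 ......................................................................
247 ......................................................................
249 ......................................................................
251 ......................................................................
253 ......................................................................
255 ......................................................................
257 ......................................................................
259 ......................................................................
261 ......................................................................
```

The pin top appears at (213,73) as predicted, so it stands upright in the corner. Sleeve rim centre at (314,222), world (0.469, 0.001). Descending and gripping.

Scaled: 0.17 m is 0.2833, 0.001 m is 0.0017.

{"op": "play_rows", "data": {
  "motion": [
    [[0.0017,-0.0008,0.05,0,0,0],[0.0017,-0.0008,0.1083,0,0,0],[0.0017,-0.0008,0.1667,0,0,0],[0.0017,-0.0008,0.2167,0,0,0],[0.0017,-0.0008,0.25,0,0,0],[0.0017,-0.0008,0.2717,0,0,0],[0.0017,-0.0008,0.2833,0,0,0],[0.0017,-0.0008,0.2833,0,0,0]]
  ]
}}

```text
time_s: 14.0
position: [0.4701, 0.0008, -0.0119]
tcp_rot: [[1.0, 0.001, -0.002], [0.001, -1.0, 0.0], [-0.002, -0.0, -1.0]]
force: [-0.4, 0.1, -0.0]
opening: 0.573
grasp_force: 0.0
```

{"op": "play_rows", "data": {
  "motion": [
    [[0,0,0,0,0,0],[0,0,0,0,0,0],[0,0,0,0,0,0],[0,0,0,0,0,0],[0,0,0,0,0,0],[0,0,0,0,0,0]]
  ],
  "fingers": 0.0
}}

```text
time_s: 14.5
position: [0.4704, 0.0003, -0.0092]
tcp_rot: [[1.0, -0.0, 0.002], [-0.0, -1.0, -0.0], [0.002, 0.0, -1.0]]
force: [0.1, 0.6, 6.1]
opening: 0.357
grasp_force: 30.1
```

Scaled: -0.162 m is -0.27, -0.01 m is -0.0167.

{"op": "play_rows", "data": {
  "motion": [
    [[0,0,-0.0167,0,0,0],[0,0,-0.05,0,0,0],[0,0,-0.1,0,0,0],[0,0,-0.15,0,0,0],[0,0,-0.2,0,0,0],[0,0,-0.2417,0,0,0],[0,0,-0.2667,0,0,0],[0,0,-0.27,0,0,0]]
  ]
}}

```text
time_s: 15.17
position: [0.4712, 0.0, 0.1553]
tcp_rot: [[1.0, 0.0, 0.007], [0.0, -1.0, -0.002], [0.007, 0.002, -1.0]]
force: [0.3, 0.3, -0.9]
opening: 0.36
grasp_force: 30.1
```

Scaled: 0.1145 m is 0.1908, 0.111 m is 0.185.

{"op": "play_rows", "data": {
  "motion": [
    [[0.0167,-0.0083,0,0,0,0],[0.05,-0.025,0,0,0,0],[0.0917,-0.045,0,0,0,0],[0.1333,-0.0667,0,0,0,0],[0.1667,-0.0833,0,0,0,0],[0.185,-0.0917,0,0,0,0],[0.1908,-0.095,0,0,0,0],[0.1908,-0.095,0,0,0,0]]
  ]
}}

```text
time_s: 15.83
position: [0.5839, 0.0582, 0.1499]
tcp_rot: [[1.0, 0.001, -0.003], [0.001, -1.0, 0.0], [-0.003, -0.0, -1.0]]
force: [-0.9, 0.1, -1.1]
opening: 0.361
grasp_force: 30.1
```

Run:
```python
from h import *
for i in range(3):
    c=imaging.capture("wrist");s=bot.read_state();p=s["position"];print(p,s["force"],s["opening"])
g=c["frame"].sum(2)/3
zb=p[2]+.010
print("sleeve front bottom",pix(c,[p[0]+.016,p[1],zb]),"front top",pix(c,[p[0]+.016,p[1],zb+.034]),"rear inner top",pix(c,[p[0],p[1],zb+.034]))
print("pin top pred",pix(c,[.5845,.057,.14]),"pin foot at face",pix(c,[.5845,.057,.095]))
for y in range(215,330,2): print(y,"".join("#" if t<40 else "+" if t<70 else "-" if t<105 else "." if t<165 else "O" for t in g[y,275:356]))
```

```text
[0.58283881 0.05777212 0.150094  ] [ 0.19871135 -0.14205722 -0.98514537] 0.35673372186771685
[0.58237174 0.05749299 0.15044565] [-0.28245878 -1.15284322 -0.05206137] 0.36084725930705125
[0.58235767 0.05728492 0.1508129 ] [ 0.18778913  0.12200414 -0.66165751] 0.36258284754375425
sleeve front bottom [315.65600845 256.10818006] front top [315.74962854 282.60051352] rear inner top [315.7548275  313.34195272]
pin top pred [316.07382013 264.91626989] pin foot at face [315.92762771 242.12899218]
215 .....+++++++++-++-+++-++--------++-------+++++++----..........OOOOOOOOOOOOOOOOOOO
217 ....-++++++++++-+-++--++++++++++----...........................OOOOOOOOOOOOOOOOOO
219 ...-++++++++++++-----..........................................OOOOOOOOOOOOOOOOOO
221 ..----.........................................................OOOOOOOOOOOOOOOOOO
223 ...............................................................OOOOOOOOOOOOOOOOOO
225 ...............................................................OOOOOOOOOOOOOOOOOO
227 ................................................................OOOOOOOOOOOOOOOOO
229 
[... 3681 characters left out ...]
OOOO++++++++
315 +#+#+++#+OOOOOOOOOOOO.-------------------------------------.OOOOOOOOOOOOO-#++++++
317 +#+#++##+.OOOOOOOOOOOO------------------------------------..OOOOOOOOOOOOO+#++++++
319 ####+####-OOOOOOOOOOOO.----------------------------------..OOOOOOOOOOOOO+#+++#+++
321 ++++++++++............-++++++--+++++++----+++++++-++++++---............-+++++++++
323 +++++++++++++++++++++++++++++++++++++++++++++++++++++++++++++++++++++++++++++++++
325 +++++++++++++++++++++++++++++++++++++++++++++++++++++++++++++++++++++++++++++++++
327 +++++++++-+++-++++++++++++++--+++++-++---++++++-++++++++++++++++--+++++++++++++-+
329 ---------------------------------------------------------------------------------
```

The sleeve is aligned with the pin laterally but about 3 mm short in x. I'll correct that and lower it, watching the force.

Scaled: 0.024 m is 0.04, 0.003 m is 0.005.

{"op": "play_rows", "data": {
  "motion": [
    [[0.0033,0,0,0,0,0],[0.005,0,0.0067,0,0,0],[0.005,0,0.015,0,0,0],[0.005,0,0.0233,0,0,0],[0.005,0,0.03,0,0,0],[0.005,0,0.035,0,0,0],[0.005,0,0.0383,0,0,0],[0.005,0,0.04,0,0,0]]
  ]
}}

```text
time_s: 16.65
position: [0.5867, 0.0574, 0.1273]
tcp_rot: [[1.0, 0.0, -0.001], [0.0, -1.0, 0.0], [-0.001, -0.0, -1.0]]
force: [0.4, 0.0, -0.4]
opening: 0.361
grasp_force: 30.1
```

Scaled: 0.008 m is 0.0133, 0.006 m is 0.01.

{"op": "play_rows", "data": {
  "motion": [
    [[0,0,0.0033,0,0,0],[0,0,0.0067,0,0,0],[0,0,0.01,0,0,0],[0,0,0.0133,0,0,0],[0,0,0.0133,0,0,0]]
  ]
}}

```text
time_s: 17.07
position: [0.5867, 0.0574, 0.1195]
tcp_rot: [[1.0, -0.0, -0.001], [-0.0, -1.0, 0.0], [-0.001, -0.0, -1.0]]
force: [0.4, -0.1, 0.6]
opening: 0.359
grasp_force: 30.1
```

The sleeve is over the pin without contact. Lowering to just above the face.

{"op": "play_rows", "data": {
  "motion": [
    [[0,0,0.0083,0,0,0],[0,0,0.0167,0,0,0],[0,0,0.025,0,0,0],[0,0,0.0333,0,0,0],[0,0,0.0417,0,0,0],[0,0,0.0483,0,0,0],[0,0,0.0517,0,0,0],[0,0,0.0517,0,0,0]]
  ]
}}

```text
time_s: 17.73
position: [0.5866, 0.0574, 0.0881]
tcp_rot: [[1.0, -0.0, -0.001], [-0.0, -1.0, 0.0], [-0.001, -0.0, -1.0]]
force: [-0.6, 0.2, -0.9]
opening: 0.36
grasp_force: 30.1
```

Scaled: 0.003 m is 0.005, 0.001 m is 0.0017.

{"op": "play_rows", "data": {
  "motion": [
    [[0,0,0.0017,0,0,0],[0,0,0.0033,0,0,0],[0,0,0.005,0,0,0],[0,0,0.005,0,0,0]]
  ]
}}

```text
time_s: 18.07
position: [0.5871, 0.0574, 0.0859]
tcp_rot: [[1.0, -0.0, 0.0], [-0.0, -1.0, -0.0], [0.0, 0.0, -1.0]]
force: [0.4, 0.3, -0.7]
opening: 0.365
grasp_force: 30.1
```

Scaled: 0.001 m is 0.0017, 0.0005 m is 0.0008.

{"op": "play_rows", "data": {
  "motion": [
    [[0,0,0.0008,0,0,0],[0,0,0.0017,0,0,0],[0,0,0.0017,0,0,0]]
  ]
}}

```text
time_s: 18.32
position: [0.5871, 0.0574, 0.0858]
tcp_rot: [[1.0, 0.0, 0.001], [0.0, -1.0, -0.0], [0.001, 0.0, -1.0]]
force: [-1.6, -0.0, 4.0]
opening: 0.362
grasp_force: 30.1
```

Scaled: -0.08 m is -0.1333, -0.06 m is -0.1.

{"op": "play_rows", "data": {
  "motion": [
    [[0,0,0,0,0,0],[0,0,0,0,0,0],[0,0,0,0,0,0],[0,0,0,0,0,0],[0,0,-0.0083,0,0,0],[0,0,-0.05,0,0,0],[0,0,-0.1,0,0,0],[0,0,-0.1333,0,0,0]]
  ],
  "fingers": 0.05
}}

```text
time_s: 18.98
position: [0.5878, 0.0574, 0.1669]
tcp_rot: [[1.0, -0.0, 0.002], [-0.0, -1.0, -0.0], [0.002, 0.0, -1.0]]
force: [0.9, -0.5, 0.0]
opening: 0.569
grasp_force: 0.0
```

Scaled: -0.09 m is -0.15, -0.06 m is -0.1.

{"op": "play_rows", "data": {
  "motion": [
    [[-0.05,0,-0.0167,0,0,0],[-0.1,0,-0.0333,0,0,0],[-0.15,0,-0.05,0,0,0],[-0.15,0,-0.05,0,0,0],[-0.15,0,-0.05,0,0,0]]
  ]
}}

```text
time_s: 19.4
position: [0.496, 0.0575, 0.1958]
tcp_rot: [[1.0, -0.0, 0.001], [-0.0, -1.0, -0.0], [0.001, 0.0, -1.0]]
force: [0.8, 0.5, 0.4]
opening: 0.571
grasp_force: 0.0
```

Run:
```python
from h import *
c=imaging.capture("wrist");s=bot.read_state();print(s["position"],s["force"],s["opening"])
print("pin top",pix(c,[.584,.0575,.14]),"sleeve top",pix(c,[.584,.0575,.129]))
u,v=pix(c,[.584,.0575,.12]).astype(int);x0=u-60;y0=max(v-60,0);print(x0,y0)
w=cv2.resize(c["frame"][y0:y0+120,x0:x0+120],(390,390),interpolation=cv2.INTER_CUBIC)
d=imaging.capture("scene");print("scene pin top",pix(d,[.584,.0575,.14]),"sleeve base",pix(d,[.584,.0575,.095]))
u,v=pix(d,[.584,.0575,.11]).astype(int)
e=cv2.resize(d["frame"][v-40:v+40,u-40:u+40],(390,390),interpolation=cv2.INTER_CUBIC)
save("fin",np.hstack([w,e]))
```

```text
[0.49755454 0.05734285 0.19563357] [ 0.40966272  0.00900076 -0.68405152] 0.575260970879839
pin top [315.28105419 123.03592249] sleeve top [315.2741528  123.47466409]
255 63
scene pin top [329.48393463 233.70941547] sleeve base [328.74869392 251.59739509]
```

View pics/fin.png

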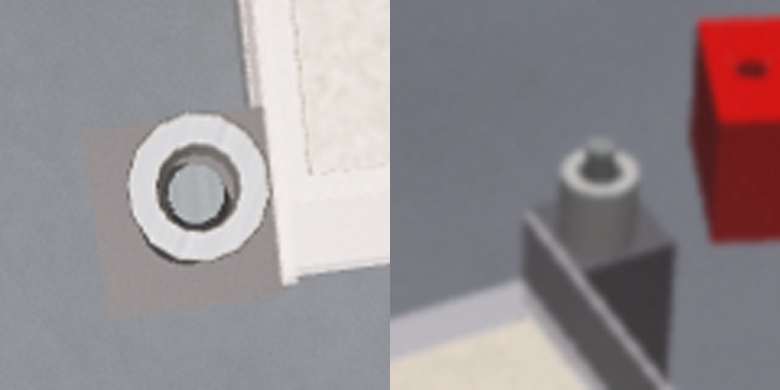

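The picture shows the sleeve (wrist crop centre (198,188)) sitting level on the corner, clear of the tray wall. The pin stands inside it and projects a little above, like the other three. Handing in.

```bash
python3 -c "
from rig import bot
print(bot.hand_in())"
```

```text
the job is handed in; nothing more can be done
None
```

The pin is fully home in the hidden hole and the sleeve sits flat round it on the corner; I handed the job in at about 20 s of the 72 s, never touching the cactus pot or the hole punch, and `hand_in` gave back no verdict.

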